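# Clamp a tube rack on the bench shaker

### The job

The rack of blood tubes on the bench shaker stands loose. Clamp it: hold the clamp's release bar up, slide the clamp along to the rack until the rack sits squarely against the fixed fence and the clamp's sprung pad is pressed in a good half of its travel, then let the bar down so that its tooth drops fully into the nearest notch and the clamp stays locked. Work by feel: do not press the rack hard, do not force the tooth against the notches, keep the tubes standing and leave the other things alone.

Things in the scene. Friction and masses are not known exactly. Their poses are not given: they have to be found in the camera images.
- shaker: bench shaker, fixed: white housing, black panel in front, under a 250 x 360 mm aluminium plate whose top is 72 mm above the origin (centre of the underside). x points away from the panel, z up, y along the two guide rods (at x = +-103 mm, 21 mm high over the plate), from the clamp at the -y end to the fence at the +y end
- strip_line (a point): point on the plate's top at the shaker's x = 0, y = -60 mm. A steel strip, 26 mm wide, runs along y through it: notches 7 mm wide, 8 mm deep, every 14 mm, between flat lands 7 mm long, tops 14 mm above the plate. It is fastened through slots, anywhere within 7 mm either way along y, so where the notches lie is not known; it stays put during the work
- fence_face (a point): centre of the fixed fence's rubber face (155 mm long in x, 42 mm high), 150 mm in +y of the shaker's origin, 21 mm above the plate; it looks to the shaker's -y
- clamp (a joint): place of the sliding clamp (aluminium beam across the plate, riding on the rods, 39 mm high) in m, 0 to 0.125, growing towards the fence (shaker +y); the beam's centre is at the shaker's y = -60 mm + this. It slides with about 5.5 N of friction and carries the bar and the pad. The bar's tooth lets it pass over the lands only while the bar is up by 6.5 mm or more
- pad (a joint): how far the sprung pad is pressed back towards the beam, in m: 0 free, 0.028 bottomed. It yields from 2 N on and takes 7.6 N at 28 mm; bottomed it is rigid. A good half is 14 to 18 mm; the nearest notch is never more than 7 mm from where the bar is let go, and easing back to the one before takes at most 14 mm
- pad_face (a point): centre of the pad's rubber face (104 x 24 mm, 31 mm above the plate), looking to the fence; with the pad free it lies 55 mm in +y of the beam's centre and 110 mm in +y of the release bar
- release_bar (a joint): height of the release bar above its lowest place, in m: 0 with the tooth fully down in a notch, about 0.0065 with the tooth standing on a land, 0.014 at its hard upper stop. Springs press it down with 7 N at the bottom, 9 N at the top; let go, it goes down by itself. It may start in a notch or on a land
- bar_grip (a point): middle of the release bar's black sleeve, 12 mm across, 66 mm long, along the shaker's x, on two legs at x = +-48 mm; 78 mm above the plate when down. To its +y 39 mm are free before the beam (which is lower), below it 45 mm. The tooth, 5 mm long in y, is straight below it and has 1 mm of play each way in a notch
- sample_rack: white tube rack, 76 x 141 x 46 mm, loose, 70 to 130 g, standing on the plate between pad and fence, 6 to 18 mm short of the fence and slightly askew; origin at the centre of its underside, its y along the 141 mm (along the shaker's x). Home against the fence its origin is 112 mm in +y of the shaker's
- tube_1: capped blood tube, 16 mm at the cap, 90 mm tall, standing in a hole of the rack; origin at the centre of its foot, z along the tube
- tube_2: capped blood tube, 16 mm at the cap, 90 mm tall, standing in a hole of the rack; origin at the centre of its foot, z along the tube
- tube_3: capped blood tube, 16 mm at the cap, 90 mm tall, standing in a hole of the rack; origin at the centre of its foot, z along the tube
- tube_4: capped blood tube, 16 mm at the cap, 90 mm tall, standing in a hole of the rack; origin at the centre of its foot, z along the tube
- specimen_cup_2: specimen cup with a screw lid, 58 mm across and 59 mm tall, on the worktop to the left; bystander; origin at the centre of its underside
- specimen_cup_3: specimen cup with a screw lid, 58 mm across and 59 mm tall, on the worktop to the right; bystander; origin at the centre of its underside
- control_vial_1: small capped vial, 25 mm across and 49 mm tall, on the worktop to the right; bystander; origin at the centre of its underside
- timer: countdown timer, 34 x 68 x 62 mm, standing on the worktop to the right; bystander; origin at the centre of its underside

How it is judged (in metres and radians):
On the way, in this order (a step that is already met when the one before it is completed fails the run):
1. the release bar is held up, its tooth clear of the notches (value of joint release_bar above 0.0075 m), for 0.2 s.
2. the clamp has been slid up until its sprung pad is pressed in by the rack (value of joint pad above 0.003 m), for 0.1 s.
At the end, for the whole second after the job is handed in: Bar fully down (under 3 mm, tooth in a notch); pad pressed in 1.5 to 27 mm and bearing on the rack with over 1 N; rack flat, at rest, within 3 mm of its home against the fence and square to it within 0.06 rad; all four tubes standing in it (tilt under 0.3 rad) (value of joint release_bar below 0.003 m and value of joint pad between 0.0015 and 0.027 m and contact force between pad and sample_rack above 1 N and y of sample_rack in the frame of shaker above 0.109 m and angle between the x axis of sample_rack and the y axis of shaker, either way round below 0.06 rad and linear speed of sample_rack below 0.02 m/s and angle between sample_rack's own z axis and vertical below 0.05 rad and angle between each of tube_1, tube_2, tube_3, tube_4's own z axis and vertical below 0.3 rad and horizontal distance between each of tube_1, tube_2, tube_3, tube_4 and sample_rack below 0.075 m); the robot touches nothing.
It fails at once if the rack is squeezed with more than 14 N (contact force between pad and sample_rack above 14 N).
It fails at once if the catch tooth is forced against the notch strip with more than 25 N (contact force between release_bar and shaker above 25 N).
It fails at once if a tube or the rack is tipped by more than 0.45 rad (angle between any of tube_1, tube_2, tube_3, tube_4, sample_rack's own z axis and vertical above 0.45 rad).
It fails at once if a bystander is moved by more than 30 mm (distance of any of specimen_cup_2, specimen_cup_3, control_vial_1, timer from where it was at the start of the episode above 0.03 m).
It also fails if it takes over 58 s, if anything falls off the work surface, if the arm or the gripper's body presses on something with over 40 N, if the wrist force passes 120 N, or if a joint passes its speed limit or range.

### The arm

A 6-joint arm with a two-finger parallel gripper is mounted at the origin on a cart in front of the work surface, level with it; the furniture and walls round the work are solid. World frame = base frame: x ahead of the robot, y to its left, z up, the work surface at z = 0. Lengths are in m, angles in degrees, forces in N, time in s.
With the tool pointing down it reaches from about 0.375 to 0.9 m from the base axis. Payload 3.1 kg.
Tool frame: the origin (TCP) lies between the finger pads; the fingertips stand 11 mm ahead of it and the grasp point (between the pads) lies 8 mm behind it; z points along the fingers, y is the line along which they close (so a half turn about z gives the same grasp; the last joint's range is limited). The gripper opens to 87 mm and grips with 3 to 60 N. Pads are 19 mm wide; open, the fingers measure 117 mm over their backs; the gripper's body (75 mm by 190 mm) begins 51 mm behind the grasp point.
Start: joints at [-79.04, 30.224, 82.088, -0, 67.689, -10.227], TCP at [0.226, -0.583, 0.234] pointing down, gripper open.
Joint ranges: [-176.69, 176.69], [-43.24, 126.21], [12.49, 139.97], [-82, 262], [0, 151.66], [-163.58, 163.58]. Speed limits (degrees/s): [159.86, 159.86, 180, 180, 180, 180].

### API

Orientations are given as a 3x3 rotation matrix whose columns are the frame's x, y, z axes.
In Python, from rig import bot gives the robot as it stands.
- The arm moves only by the tool apply_moves, never from a script. Its argument "steps" is a list that holds one entry, the list of rows, each a list of 7 numbers: the shift along the tool's x, y, z in cm, then the turn, a rotation vector about the tool's x, y, z in degrees, then the gripper command: -1 is shut, 1 is fully open, values between are in proportion. In form: [[[dx, dy, dz, rx, ry, rz, jaw], ...]]. A call has 1 to 20 rows; each row is the pose to reach, as a shift and turn from the pose commanded when the call began, along the tool's axes at that moment; what a row does not reach only later rows make up. A row lasts 1/8 s, in which the tool goes at most 62.5 mm and 10.7 degrees, less where a joint would pass 70% of its speed; a pose out of reach is approached as far as the arm can. A call with a gripper value outside its range is refused whole. The fingers move at their own pace and stop on an object; the grip force is fixed at half the most. Time passes only in rows, so rows that repeat a pose let the fingers close. It gives the time, the measured TCP pose, the force, the opening and the grip force at its end, in the units of the state.
- bot.read_state(): the state, without advancing time (a new reading comes with each control period).
- bot.capture(name): name is "scene" or "top"; returns the picture (384x512x3 uint8, blue, green, red); there is no depth.
- bot.camera_model(name): a dict with "intrinsics" (3x3 intrinsics, pixels), "R" (3x3) and "t" (3): a world point X has camera coordinates R X + t. Camera axes: x right, y down, z forward; pixel columns grow to the right and rows downward; lengths in m; the calibration is good to about 2 mm. A picture is of the moment at which its call begins. camera_model takes no time and is no camera call.
- bot.hand_in(): hands the job in; it is judged then, once.
The state is a dict: "time_s": time; "joint_positions": joint angles; "qvel": joint speeds; "tau": joint torques, N m; "position": TCP position; "tcp_rot": TCP orientation; "force": force on the tool from outside, world axes, zero at the start; "moment": the same for the moment, N m; "opening": opening from 0.0 (shut) to 1.0 (fully open); "grasp_force": force on a finger pad.
Only numpy, scipy, OpenCV 4.12 (cv2) and the standard library are available. Lean on these libraries where they do the work, as an engineer would, in place of code of your own. Each camera call takes 0.05 s, during which the arm holds its last target. There are 200 camera calls.

## Working session

There is one attempt and no reset: what is moved stays moved. The work goes in short steps, Python scripts to look and compute and a tool call to move; the robot and the scene stay as the last step left them, time stands still between calls to the robot, and variables do not carry over. Pictures are saved under pics/ and viewed, at most 10 in all, crops included, and the job is handed in when it is done.

Besides the shell and the picture viewer there is one more tool, called as a command line: name --argument value ..., lists and objects as JSON in quotes. apply_moves: Moves the arm, as the interface text tells. Its arguments: {"type":"object","properties":{"steps":{"type":"array","items":{"type":"array","items":{"type":"array","items":{"type":"number"}}}}},"required":["steps"]}

```bash
mkdir -p pics
python3 - <<'E'
from rig import bot
import cv2
for n in("scene","top"):
    cv2.imwrite(f"pics/{n}0.png",bot.capture(n)); print(n,bot.camera_model(n))
s=bot.read_state();print(s)
E
```

```text
scene {'intrinsics': array([[398.69247544,   0.        , 259.35330689],
       [  0.        , 398.69247544, 191.42349886],
       [  0.        ,   0.        ,   1.        ]]), 'R': array([[-0.81584103, -0.57805166, -0.0161149 ],
       [-0.34484476,  0.50869336, -0.78886827],
       [ 0.46420416, -0.63803397, -0.614351  ]]), 't': array([0.42946534, 0.2501145 , 0.87939902])}
top {'intrinsics': array([[370.16590605,   0.        , 252.25857838],
       [  0.        , 370.16590605, 190.03742058],
       [  0.        ,   0.        ,   1.        ]]), 'R': array([[ 0.09907155, -0.99506069, -0.00624879],
       [-0.97038779, -0.09522097, -0.22199211],
       [ 0.2203006 ,  0.02805685, -0.97502844]]), 't': array([0.00749629, 0.4969502 , 1.06499076])}
{'time_s': 0.1, 'joint_positions': array([-7.90404027e+01,  3.02739995e+01,  8.21484532e+01, -8.45523412e-04,
        6.76889889e+01, -1.02273347e+01]), 'qvel': array([-0.07315405, -0.01454439, -0.12934486,  0.14032977,  0.02639365,
       -0.00180618]), 'tau': array([ 1.17601376e-04, -4.40986276e+01, -1.77151626e+01,  6.34631747e-02,
        5.33303479e-02, -4.36458856e-05]), 'position': array([ 0.22578383, -0.58211542,  0.23266889]), 'tcp_rot': array([[ 9.32404290e-01,  3.61416786e-01, -3.83184626e-04],
       [ 3.61416836e-01, -9.32402399e-01,  1.90695203e-03],
       [ 3.31922210e-04, -1.91653963e-03, -9.99998108e-01]]), 'force': array([0.44571277, 0.58615037, 0.45804807]), 'moment': array([ 0.01733792, -0.03241129, -0.02758815]), 'grasp_force': 0.0, 'opening': 0.9984947194510112}
```

View pics/top0.png

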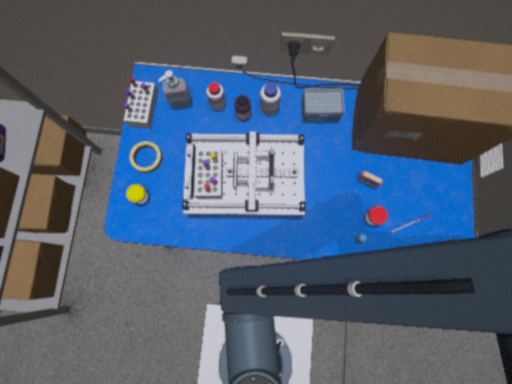

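View pics/scene0.png

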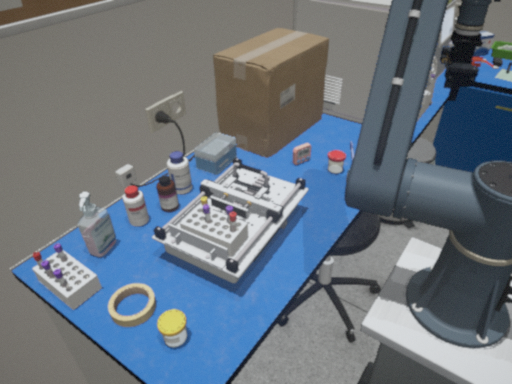

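The top view shows the shaker at about px (245,175), with the rack at its left end (208,173) against the fence and the clamp and bar on the right (about 252–270). I'll enlarge both pictures.

Run:
```python
import cv2
a=cv2.imread("pics/top0.png")[122:226,175:315]; cv2.imwrite("pics/topc.png",cv2.resize(a,None,fx=5.6,fy=5.6,interpolation=cv2.INTER_CUBIC))
a=cv2.imread("pics/scene0.png")[155:280,150:315]; cv2.imwrite("pics/scenec.png",cv2.resize(a,None,fx=4.8,fy=4.8,interpolation=cv2.INTER_CUBIC))
```

```text
(no output)
```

View pics/topc.png

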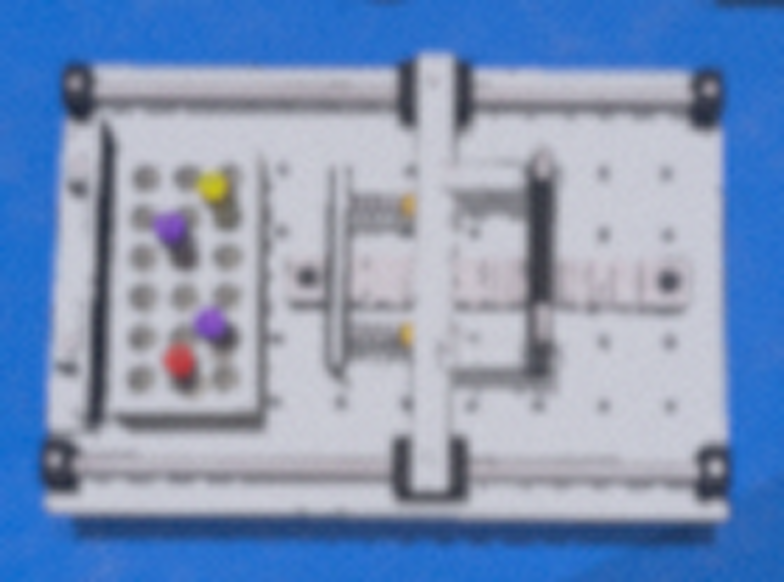

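View pics/scenec.png

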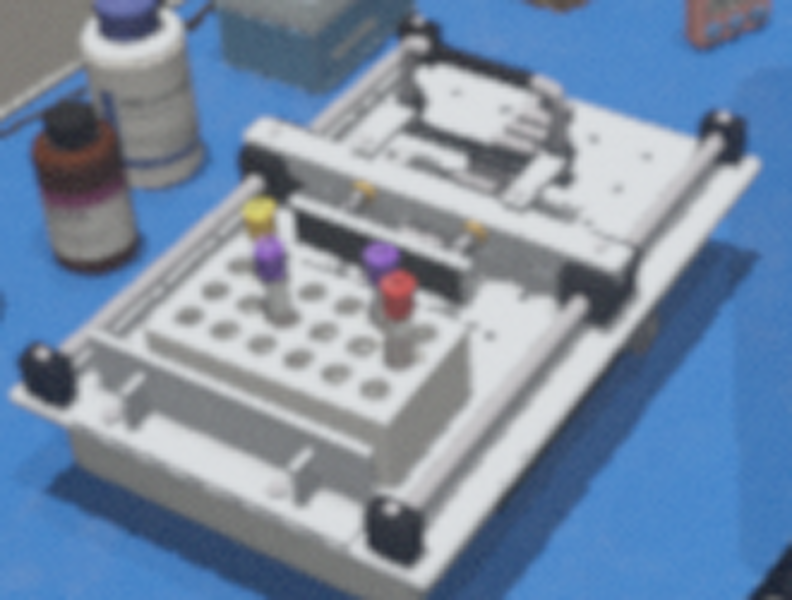

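```bash
cat > h.py <<'E'
from rig import bot
import numpy as np
def cam(n):
    m=bot.camera_model(n); return m["intrinsics"],m["R"],m["t"]
def proj(n,P):
    K,R,t=cam(n); p=(np.atleast_2d(P)@R.T+t)@K.T; return p[:,:2]/p[:,2:]
def back(n,uv,z):
    K,R,t=cam(n); d=R.T@np.linalg.solve(K,[uv[0],uv[1],1]); c=-R.T@t; return c+d*(z-c[2])/d[2]
ct=lambda x,y:((x+.5)/5.6-.5+175,(y+.5)/5.6-.5+122)
cs=lambda x,y:((x+.5)/4.8-.5+150,(y+.5)/4.8-.5+155)
E
python3 - <<'E'
from h import *
T=lambda n,x,y,z:print(n,np.round(back("top",ct(x,y),z),4))
S=lambda n,x,y,z:print(n,np.round(back("scene",cs(x,y),z),4))
for n,x,y,z in [("rodFar L",110,78,.1),("rodFar R",690,90,.1),("rodNear L",90,464,.1),("rodNear R",700,467,.1),("fence top far",100,122,.114),("fence top near",88,428,.114),("plate right near",728,505,.072),("plate right far",722,110,.072),("plate left near",48,500,.072),("bar far",541,160,.15),("bar near",541,355,.15),("sleeve f",541,182,.15),("sleeve n",541,300,.15),("pad near",335,375,.115),("pad far",337,165,.115),("beam near",433,490,.111),("beam far",436,58,.111),("rack top FR",262,155,.118),("rack NR",258,412,.118),("rack NL",115,410,.118),("stripR",669,282,.086),("stripL",307,278,.086)]: T(n,x,y,z)
print()
for n,x,y,z in [("bar far",412,75,.15),("sleeve f",447,57,.15),("sleeve n",530,85,.15),("bar near",566,100,.15),("plate right near",760,160,.072),("plate left near",420,597,.072),("plate left far",12,392,.072),("fence L",92,338,.114),("fence R",375,455,.114),("pad top L",295,200,.115),("pad top R",468,268,.115)]: S(n,x,y,z)
E
```

```text
rodFar L [0.6342 0.2456 0.1   ]
rodFar R [ 0.6575 -0.0649  0.1   ]
rodNear L [0.4241 0.2276 0.1   ]
rodNear R [ 0.4533 -0.0848  0.1   ]
fence top far [0.6041 0.2446 0.114 ]
fence top near [0.4401 0.2285 0.114 ]
plate right near [ 0.44   -0.1038  0.072 ]
plate right far [ 0.6586 -0.0856  0.072 ]
plate left near [0.4075 0.2524 0.072 ]
bar far [0.5932 0.0117 0.15  ]
bar near [0.492  0.0028 0.15  ]
sleeve f [0.5816 0.0107 0.15  ]
sleeve n [0.5201 0.0052 0.15  ]
pad near [0.4798 0.106  0.115 ]
pad far [0.5922 0.1174 0.115 ]
beam near [0.426  0.0502 0.111 ]
beam far [0.6582 0.0718 0.111 ]
rack top FR [0.5929 0.1568 0.118 ]
rack NR [0.4561 0.1427 0.118 ]
rack NL [0.45   0.2153 0.118 ]
stripR [ 0.5541 -0.0628  0.086 ]
stripL [0.5375 0.1289 0.086 ]

bar far [0.5813 0.0263 0.15  ]
sleeve f [0.576  0.0018 0.15  ]
sleeve n [ 0.5227 -0.0019  0.15  ]
bar near [ 0.4988 -0.0013  0.15  ]
plate right near [ 0.4343 -0.1046  0.072 ]
plate left near [0.3994 0.2598 0.072 ]
plate left far [0.649  0.2728 0.072 ]
fence L [0.6061 0.2502 0.114 ]
fence R [0.4432 0.2332 0.114 ]
pad top L [0.594  0.1135 0.115 ]
pad top R [0.4853 0.1062 0.115 ]
```

Top crop: the bar runs from (541,160) to (541,355), the fence from (100,122) to (88,428), and the rods are at rows ~85 and ~466. The shaker's yaw comes out near +5.1°. The bar centre is at about (0.5425, 0.0065), which fits the spacing from fence and beam. Next I move to hover above the bar.

apply_moves --steps '[[[8, -7, 0, 0, 0, 3, 1], [14, -12, 0, 0, 0, 6, 0.5], [20, -17, 0, 0, 0, 9, 0], [26, -22, 0, 0, 0, 11, 0], [31, -27, 0, 0, 0, 13, 0], [36, -31, 0, 0, 0, 15, 0], [41, -35, 0, 0, 0, 16.1, 0], [45, -38.5, 0, 0, 0, 16.1, 0], [48, -41, 0, 0, 0, 16.1, 0], [50, -42.7, 0, 0, 0, 16.1, 0], [50.8, -43.45, 0, 0, 0, 16.1, 0], [50.8, -43.45, 0, 0, 0, 16.1, 0], [50.8, -43.45, 0, 0, 0, 16.1, 0], [50.8, -43.45, 0, 0, 0, 16.1, 0]]]'

```text
time_s: 1.85
position: [0.5419, 0.0048, 0.2334]
tcp_rot: [[0.996, 0.087, -0.001], [0.087, -0.996, -0.0], [-0.001, 0.0, -1.0]]
force: [-0.5, 0.0, -0.3]
opening: 0.498
grasp_force: 0.0
```

Run:
```python
from h import *
import cv2
s=bot.read_state();print(s["time_s"],s["position"],s["tcp_rot"],s["opening"],s["force"])
a=bot.capture("scene")[100:280,150:340]; cv2.imwrite("pics/s1.png",cv2.resize(a,None,fx=3.3,fy=3.3,interpolation=cv2.INTER_CUBIC))
```

```text
1.85 [0.54188368 0.00482598 0.23340741] [[ 9.96215522e-01  8.69133545e-02 -8.38060921e-04]
 [ 8.69132537e-02 -9.96215871e-01 -1.55945034e-04]
 [-8.48443297e-04  8.25162618e-05 -9.99999637e-01]] 0.4984728239185695 [-0.48312193  0.01826116 -0.27168409]
```

View pics/s1.png

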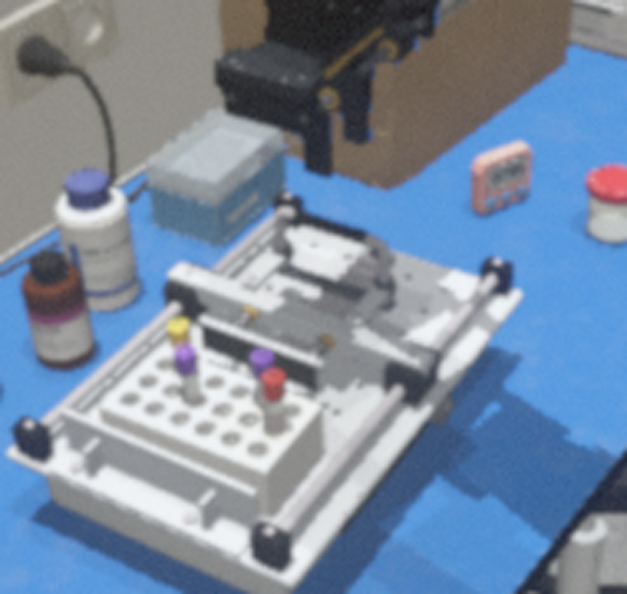

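The gripper hovers clear over the bar, with the fingers at about (320,150) and (360,120) on either side in y. Going down and closing now.

apply_moves --steps '[[[0, -0.15, 3, 0, 0, 0, 0], [0, -0.15, 6, 0, 0, 0, 0], [0, -0.15, 8, 0, 0, 0, 0], [0, -0.15, 8.8, 0, 0, 0, 0], [0, -0.15, 8.8, 0, 0, 0, 0], [0, -0.15, 8.8, 0, 0, 0, 0]]]'

```text
time_s: 2.65
position: [0.5431, 0.0071, 0.1464]
tcp_rot: [[0.996, 0.088, 0.002], [0.088, -0.996, -0.0], [0.002, 0.0, -1.0]]
force: [-0.3, 0.1, -1.0]
opening: 0.502
grasp_force: 0.0
```

apply_moves --steps '[[[0, 0, 0, 0, 0, 0, -0.4], [0, 0, 0, 0, 0, 0, -0.55], [0, 0, 0, 0, 0, 0, -0.6], [0, 0, 0, 0, 0, 0, -0.65], [0, 0, 0, 0, 0, 0, -0.65]]]'

```text
time_s: 3.28
position: [0.5424, 0.0076, 0.1455]
tcp_rot: [[0.996, 0.089, -0.0], [0.089, -0.996, 0.0], [-0.0, -0.0, -1.0]]
force: [-0.4, -0.2, -0.2]
opening: 0.179
grasp_force: 0.0
```

apply_moves --steps '[[[0, 0, 0, 0, 0, 0, -0.72], [0, 0, 0, 0, 0, 0, -0.8], [0, 0, 0, 0, 0, 0, -0.9], [0, 0, 0, 0, 0, 0, -1], [0, 0, 0, 0, 0, 0, -1]]]'

```text
time_s: 3.9
position: [0.5425, 0.007, 0.1455]
tcp_rot: [[0.996, 0.089, 0.0], [0.089, -0.996, -0.001], [0.0, 0.001, -1.0]]
force: [0.3, -4.7, -1.8]
opening: 0.119
grasp_force: 29.7
```

apply_moves --steps '[[[0, 0.04, 0, 0, 0, 0, -1], [0, 0.04, -0.1, 0, 0, 0, -1], [0, 0.04, -0.2, 0, 0, 0, -1], [0, 0.04, -0.3, 0, 0, 0, -1], [0, 0.04, -0.3, 0, 0, 0, -1]]]'

```text
time_s: 4.53
position: [0.5424, 0.0071, 0.1483]
tcp_rot: [[0.996, 0.089, -0.0], [0.089, -0.996, -0.0], [-0.0, 0.0, -1.0]]
force: [2.7, -4.5, -8.5]
opening: 0.118
grasp_force: 30.3
```

apply_moves --steps '[[[0, 0, -0.1, 0, 0, 0, -1], [0, 0, -0.2, 0, 0, 0, -1], [0, 0, -0.2, 0, 0, 0, -1]]]'

```text
time_s: 4.9
position: [0.5424, 0.0071, 0.1506]
tcp_rot: [[0.996, 0.089, -0.0], [0.089, -0.996, -0.0], [-0.0, 0.0, -1.0]]
force: [1.8, -3.7, -10.1]
opening: 0.12
grasp_force: 30.3
```

apply_moves --steps '[[[0, 0, -0.1, 0, 0, 0, -1], [0, 0, -0.15, 0, 0, 0, -1], [0, 0, -0.15, 0, 0, 0, -1]]]'

```text
time_s: 5.28
position: [0.5424, 0.0071, 0.1521]
tcp_rot: [[0.996, 0.089, -0.0], [0.089, -0.996, -0.0], [-0.0, 0.0, -1.0]]
force: [0.7, -4.0, -9.1]
opening: 0.12
grasp_force: 30.3
```

apply_moves --steps '[[[0, 0, -0.1, 0, 0, 0, -1], [0, 0, -0.1, 0, 0, 0, -1]]]'

```text
time_s: 5.52
position: [0.5424, 0.0071, 0.1531]
tcp_rot: [[0.996, 0.089, -0.0], [0.089, -0.996, -0.0], [-0.0, -0.0, -1.0]]
force: [2.1, -5.0, -9.3]
opening: 0.119
grasp_force: 30.4
```

apply_moves --steps '[[[0, 0, -0.1, 0, 0, 0, -1], [0, 0, -0.1, 0, 0, 0, -1]]]'

```text
time_s: 5.78
position: [0.5423, 0.0071, 0.1533]
tcp_rot: [[0.996, 0.089, -0.0], [0.089, -0.996, 0.0], [-0.0, -0.0, -1.0]]
force: [3.4, -4.2, -14.7]
opening: 0.118
grasp_force: 30.6
```

apply_moves --steps '[[[0, 0, -0.1, 0, 0, 0, -1], [0, 0, -0.1, 0, 0, 0, -1]]]'

```text
time_s: 6.02
position: [0.5423, 0.0072, 0.1534]
tcp_rot: [[0.996, 0.088, -0.001], [0.088, -0.996, 0.0], [-0.001, -0.0, -1.0]]
force: [4.1, -5.0, -20.0]
opening: 0.12
grasp_force: 30.7
```

The force jump marks the upper stop at TCP z = 0.1533, so bar height ≈ z − 0.1393; the bar started on a land. I'll ease down to about 11 mm and start sliding.

apply_moves --steps '[[[0, 0, 0.2, 0, 0, 0, -1], [0, 0, 0.4, 0, 0, 0, -1], [0, 0, 0.45, 0, 0, 0, -1], [0, 0, 0.45, 0, 0, 0, -1]]]'

```text
time_s: 6.52
position: [0.5424, 0.0071, 0.1506]
tcp_rot: [[0.996, 0.089, 0.0], [0.089, -0.996, -0.0], [0.0, 0.0, -1.0]]
force: [1.7, -4.3, -10.0]
opening: 0.118
grasp_force: 30.3
```

apply_moves --steps '[[[0, -0.2, 0, 0, 0, 0, -1], [0, -0.5, 0, 0, 0, 0, -1], [0, -0.8, 0, 0, 0, 0, -1], [0, -1.1, 0, 0, 0, 0, -1], [0, -1.4, 0, 0, 0, 0, -1], [0, -1.7, 0, 0, 0, 0, -1], [0, -2, 0, 0, 0, 0, -1]]]'

```text
time_s: 7.4
position: [0.5407, 0.0267, 0.1507]
tcp_rot: [[0.996, 0.089, 0.0], [0.089, -0.996, -0.001], [0.0, 0.001, -1.0]]
force: [1.9, -4.6, -9.6]
opening: 0.115
grasp_force: 30.3
```

apply_moves --steps '[[[0, -0.2, 0, 0, 0, 0, -1], [0, -0.4, 0, 0, 0, 0, -1], [0, -0.6, 0, 0, 0, 0, -1], [0, -0.8, 0, 0, 0, 0, -1]]]'

```text
time_s: 7.9
position: [0.54, 0.0347, 0.1507]
tcp_rot: [[0.996, 0.089, 0.0], [0.089, -0.996, -0.001], [0.0, 0.001, -1.0]]
force: [2.8, -5.7, -10.3]
opening: 0.115
grasp_force: 30.3
```

apply_moves --steps '[[[0, -0.2, 0, 0, 0, 0, -1], [0, -0.4, 0, 0, 0, 0, -1], [0, -0.6, 0, 0, 0, 0, -1]]]'

```text
time_s: 8.28
position: [0.5395, 0.0406, 0.1507]
tcp_rot: [[0.996, 0.089, 0.0], [0.089, -0.996, -0.001], [0.0, 0.001, -1.0]]
force: [2.2, -5.9, -10.5]
opening: 0.12
grasp_force: 30.3
```

apply_moves --steps '[[[0, -0.2, 0, 0, 0, 0, -1], [0, -0.4, 0, 0, 0, 0, -1], [0, -0.5, 0, 0, 0, 0, -1]]]'

```text
time_s: 8.65
position: [0.5391, 0.0454, 0.1508]
tcp_rot: [[0.996, 0.089, 0.0], [0.089, -0.996, -0.001], [0.0, 0.001, -1.0]]
force: [2.2, -6.5, -9.8]
opening: 0.117
grasp_force: 30.3
```

apply_moves --steps '[[[0, -0.2, 0, 0, 0, 0, -1], [0, -0.4, 0, 0, 0, 0, -1], [0, -0.5, 0, 0, 0, 0, -1]]]'

```text
time_s: 9.02
position: [0.5386, 0.0501, 0.1508]
tcp_rot: [[0.996, 0.089, 0.0], [0.089, -0.996, -0.002], [0.0, 0.002, -1.0]]
force: [3.0, -7.6, -10.3]
opening: 0.113
grasp_force: 30.3
```

Run:
```python
from h import *
import cv2
a=bot.capture("scene")[190:285,150:280]; cv2.imwrite("pics/s2.png",cv2.resize(a,None,fx=6,fy=6,interpolation=cv2.INTER_CUBIC))
```

```text
(no output)
```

View pics/s2.png

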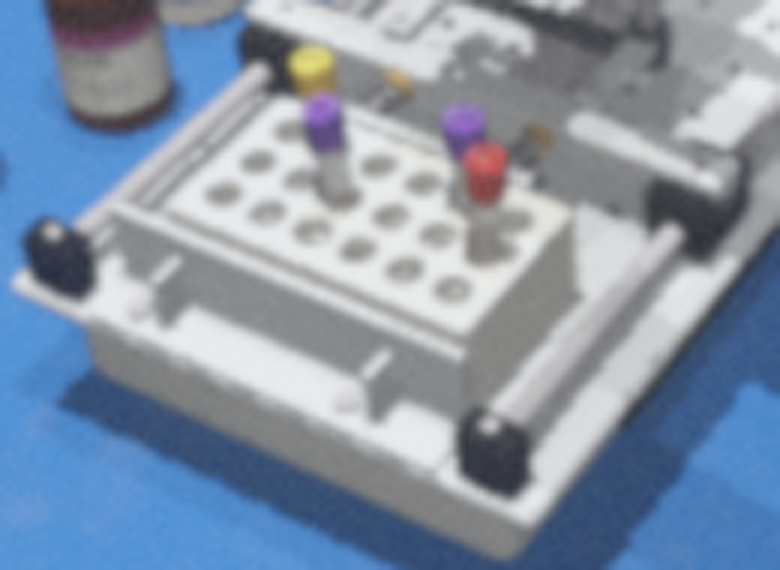

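The rack now stands nearly square against the fence: the fence top edge runs (115,205)–(465,355), with the rack edge right behind it and all tubes upright. Going on slowly, by feel.

apply_moves --steps '[[[0, -0.1, 0, 0, 0, 0, -1], [0, -0.2, 0, 0, 0, 0, -1], [0, -0.3, 0, 0, 0, 0, -1]]]'

```text
time_s: 9.45
position: [0.5385, 0.0528, 0.1508]
tcp_rot: [[0.996, 0.089, 0.0], [0.089, -0.996, -0.002], [0.0, 0.002, -1.0]]
force: [1.7, -8.8, -9.7]
opening: 0.117
grasp_force: 30.3
```

apply_moves --steps '[[[0, -0.1, 0, 0, 0, 0, -1], [0, -0.2, 0, 0, 0, 0, -1], [0, -0.3, 0, 0, 0, 0, -1]]]'

```text
time_s: 9.82
position: [0.5382, 0.0556, 0.1508]
tcp_rot: [[0.996, 0.089, 0.0], [0.089, -0.996, -0.003], [0.0, 0.003, -1.0]]
force: [2.2, -7.8, -9.7]
opening: 0.116
grasp_force: 30.3
```

apply_moves --steps '[[[0, -0.1, 0, 0, 0, 0, -1], [0, -0.2, 0, 0, 0, 0, -1], [0, -0.3, 0, 0, 0, 0, -1]]]'

```text
time_s: 10.2
position: [0.538, 0.0584, 0.1508]
tcp_rot: [[0.996, 0.09, 0.0], [0.09, -0.996, -0.003], [0.0, 0.003, -1.0]]
force: [1.6, -9.9, -8.9]
opening: 0.119
grasp_force: 30.3
```

```bash
cat > avg.py <<'E'
from h import *
F=[];P=[]
for i in range(12):
    bot.capture("top"); s=bot.read_state(); F.append(s["force"]);P.append(s["position"])
print(s["time_s"],np.mean(F,0),np.std(F,0)/12**.5,np.mean(P,0),s["moment"])
E
python3 avg.py
python3 - <<'E'
from h import *
import cv2
a=bot.capture("scene")[180:270,160:290]
b=bot.capture("top")[122:226,175:315]
print(cv2.imwrite("pics/s3.png",cv2.resize(a,None,fx=6,fy=6,interpolation=cv2.INTER_CUBIC)),cv2.imwrite("pics/t3.png",cv2.resize(b,None,fx=5.6,fy=5.6,interpolation=cv2.INTER_CUBIC)))
E
```

```text
10.8 [ 2.05301834 -9.02567869 -9.57834771] [0.16901352 0.1369223  0.16681666] [0.53794779 0.05847874 0.15079344] [-1.40101545 -0.34829588 -0.01878043]
True True
```

View pics/t3.png

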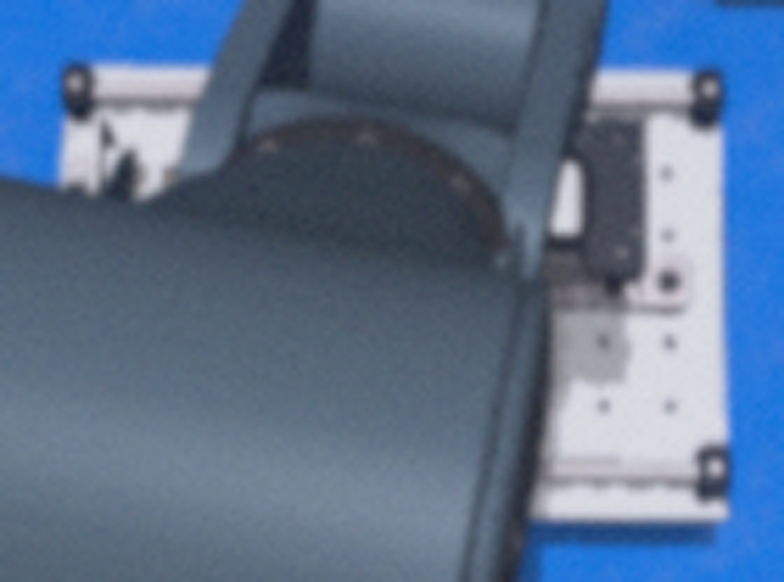

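The top view is blocked by the arm, so I rely on force. The friction share comes from comparing forward and backward sliding.

apply_moves --steps '[[[0, -0.15, 0, 0, 0, 0, -1], [0, -0.3, 0, 0, 0, 0, -1], [0, -0.45, 0, 0, 0, 0, -1], [0, -0.6, 0, 0, 0, 0, -1]]]'

```text
time_s: 11.4
position: [0.5375, 0.064, 0.1508]
tcp_rot: [[0.996, 0.09, 0.0], [0.09, -0.996, -0.003], [0.0, 0.004, -1.0]]
force: [2.5, -9.4, -9.1]
opening: 0.12
grasp_force: 30.3
```

```bash
python3 avg.py
```

```text
12.0 [ 2.0592731  -9.74199067 -9.72505685] [0.12068585 0.15205035 0.21726665] [0.53745047 0.06416598 0.15079468] [-1.5280716  -0.33118419 -0.02152689]
```

apply_moves --steps '[[[0, 0.1, 0, 0, 0, 0, -1], [0, 0.2, 0, 0, 0, 0, -1], [0, 0.3, 0, 0, 0, 0, -1]]]'

```text
time_s: 12.38
position: [0.5374, 0.0638, 0.1507]
tcp_rot: [[0.996, 0.088, 0.0], [0.088, -0.996, 0.002], [0.0, -0.002, -1.0]]
force: [2.2, 1.0, -9.7]
opening: 0.118
grasp_force: 30.3
```

```bash
python3 avg.py
```

```text
12.975 [ 2.44233537  0.86627012 -9.60071555] [0.13025911 0.09564542 0.13885748] [0.53745701 0.06343428 0.15057527] [ 0.1635031  -0.42862717  0.05769527]
```

View pics/s3.png

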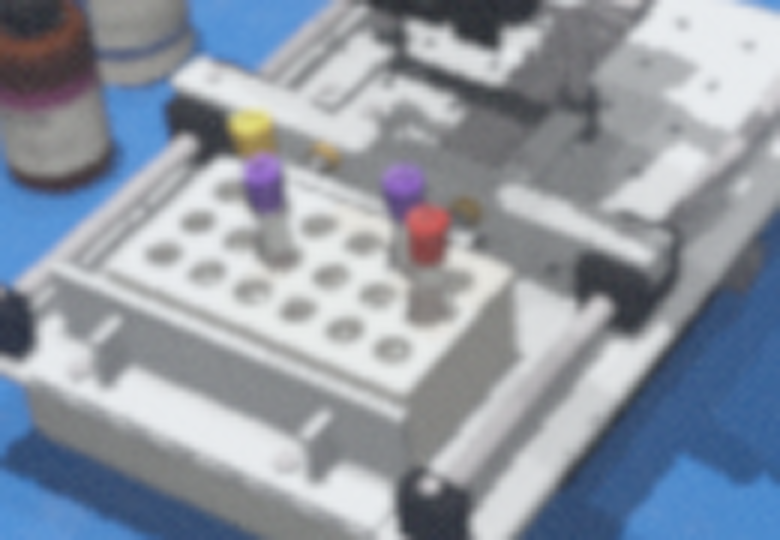

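Half the difference gives about 5.3 N of friction and about 4.4 N on the pad, so roughly 12 mm of compression. That agrees with the geometry. I'll go to about 15.5 mm and lower by feel.

apply_moves --steps '[[[0, -0.2, 0, 0, 0, 0, -1], [0, -0.35, 0, 0, 0, 0, -1], [0, -0.5, 0, 0, 0, 0, -1], [0, -0.65, 0, 0, 0, 0, -1], [0, -0.65, 0.2, 0, 0, 0, -1], [0, -0.65, 0.4, 0, 0, 0, -1], [0, -0.65, 0.4, 0, 0, 0, -1]]]'

```text
time_s: 13.85
position: [0.5373, 0.0661, 0.1466]
tcp_rot: [[0.996, 0.09, 0.0], [0.09, -0.996, -0.006], [-0.0, 0.006, -1.0]]
force: [1.5, -9.5, -8.9]
opening: 0.121
grasp_force: 30.3
```

apply_moves --steps '[[[0, 0, 0.05, 0, 0, 0, -1], [0, 0, 0.1, 0, 0, 0, -1], [0, 0, 0.1, 0, 0, 0, -1]]]'

```text
time_s: 14.22
position: [0.5373, 0.0661, 0.1457]
tcp_rot: [[0.996, 0.09, 0.0], [0.09, -0.996, -0.006], [-0.0, 0.006, -1.0]]
force: [1.9, -9.8, -8.6]
opening: 0.119
grasp_force: 30.3
```

apply_moves --steps '[[[0, 0, 0.05, 0, 0, 0, -1], [0, 0, 0.05, 0, 0, 0, -1]]]'

```text
time_s: 14.48
position: [0.5373, 0.0661, 0.1452]
tcp_rot: [[0.996, 0.09, 0.0], [0.09, -0.996, -0.006], [-0.0, 0.006, -1.0]]
force: [2.5, -10.9, -8.3]
opening: 0.115
grasp_force: 30.3
```

apply_moves --steps '[[[0, 0, 0.05, 0, 0, 0, -1], [0, 0, 0.05, 0, 0, 0, -1]]]'

```text
time_s: 14.72
position: [0.5373, 0.0661, 0.1448]
tcp_rot: [[0.996, 0.09, 0.0], [0.09, -0.996, -0.006], [-0.0, 0.006, -1.0]]
force: [1.5, -10.5, -8.0]
opening: 0.114
grasp_force: 30.3
```

apply_moves --steps '[[[0, 0, 0.05, 0, 0, 0, -1], [0, 0, 0.05, 0, 0, 0, -1]]]'

```text
time_s: 14.98
position: [0.5373, 0.0661, 0.1443]
tcp_rot: [[0.996, 0.09, 0.0], [0.09, -0.996, -0.006], [-0.0, 0.006, -1.0]]
force: [0.9, -10.7, -7.7]
opening: 0.115
grasp_force: 30.3
```

apply_moves --steps '[[[0, 0, 0.05, 0, 0, 0, -1], [0, 0, 0.1, 0, 0, 0, -1], [0, 0, 0.1, 0, 0, 0, -1]]]'

```text
time_s: 15.35
position: [0.5373, 0.0661, 0.1433]
tcp_rot: [[0.996, 0.09, 0.0], [0.09, -0.996, -0.006], [-0.0, 0.006, -1.0]]
force: [1.2, -8.8, -8.3]
opening: 0.12
grasp_force: 30.3
```

apply_moves --steps '[[[0, 0, 0.05, 0, 0, 0, -1], [0, 0, 0.1, 0, 0, 0, -1], [0, 0, 0.1, 0, 0, 0, -1]]]'

```text
time_s: 15.72
position: [0.5373, 0.0661, 0.1423]
tcp_rot: [[0.996, 0.09, 0.0], [0.09, -0.996, -0.006], [-0.0, 0.006, -1.0]]
force: [2.2, -10.0, -9.2]
opening: 0.119
grasp_force: 30.3
```

Height is about 3 mm and the load is still only the spring, so the tooth is in a notch. Lowering the rest.

apply_moves --steps '[[[0, 0, 0.05, 0, 0, 0, -1], [0, 0, 0.1, 0, 0, 0, -1], [0, 0, 0.1, 0, 0, 0, -1]]]'

```text
time_s: 16.1
position: [0.5373, 0.0661, 0.1413]
tcp_rot: [[0.996, 0.09, 0.0], [0.09, -0.996, -0.006], [-0.0, 0.006, -1.0]]
force: [1.3, -9.6, -9.0]
opening: 0.118
grasp_force: 30.3
```

apply_moves --steps '[[[0, 0, 0.05, 0, 0, 0, -1], [0, 0, 0.1, 0, 0, 0, -1], [0, 0, 0.1, 0, 0, 0, -1]]]'

```text
time_s: 16.48
position: [0.5373, 0.0661, 0.1404]
tcp_rot: [[0.996, 0.09, 0.0], [0.09, -0.996, -0.006], [-0.0, 0.006, -1.0]]
force: [0.9, -10.5, -7.8]
opening: 0.12
grasp_force: 30.3
```

apply_moves --steps '[[[0, 0, 0.05, 0, 0, 0, -1], [0, 0, 0.1, 0, 0, 0, -1], [0, 0, 0.1, 0, 0, 0, -1]]]'

```text
time_s: 16.85
position: [0.5373, 0.0661, 0.1394]
tcp_rot: [[0.996, 0.09, 0.0], [0.09, -0.996, -0.006], [-0.0, 0.006, -1.0]]
force: [1.0, -11.1, -8.4]
opening: 0.119
grasp_force: 30.3
```

apply_moves --steps '[[[0, 0, 0.05, 0, 0, 0, -1], [0, 0, 0.05, 0, 0, 0, -1]]]'

```text
time_s: 17.1
position: [0.5373, 0.0662, 0.1392]
tcp_rot: [[0.996, 0.09, 0.0], [0.09, -0.996, -0.006], [-0.0, 0.006, -1.0]]
force: [0.8, -10.4, -6.2]
opening: 0.118
grasp_force: 30.2
```

apply_moves --steps '[[[0, 0, 0.05, 0, 0, 0, -1], [0, 0, 0.05, 0, 0, 0, -1]]]'

```text
time_s: 17.35
position: [0.5373, 0.0662, 0.1392]
tcp_rot: [[0.996, 0.091, 0.001], [0.091, -0.996, -0.006], [0.0, 0.006, -1.0]]
force: [1.1, -9.8, -2.5]
opening: 0.118
grasp_force: 29.8
```

The bar has bottomed at z = 0.1392 (height 0) and the load is going onto the stop, so the tooth is fully in. I ease off the push, open and withdraw.

apply_moves --steps '[[[0, 0.1, 0, 0, 0, 0, -1], [0, 0.15, 0, 0, 0, 0, -1], [0, 0.15, 0, 0, 0, 0, -0.8], [0, 0.15, 0, 0, 0, 0, -0.6], [0, 0.15, 0, 0, 0, 0, -0.3], [0, 0.15, 0, 0, 0, 0, 0], [0, 0.15, 0, 0, 0, 0, 0], [0, 0.15, 0, 0, 0, 0, 0]]]'

```text
time_s: 18.35
position: [0.537, 0.0681, 0.1381]
tcp_rot: [[0.996, 0.089, -0.0], [0.089, -0.996, 0.0], [-0.0, -0.0, -1.0]]
force: [-0.5, -0.5, 0.1]
opening: 0.483
grasp_force: 0.0
```

apply_moves --steps '[[[0, 0.15, -1, 0, 0, 0, 0], [0, 0.15, -3, 0, 0, 0, 0], [0, 0.15, -6, 0, 0, 0, 0], [0, 0.15, -10, 0, 0, 0, 0], [0, 5, -13, 0, 0, 0, 0], [0, 10, -14, 0, 0, 0, 0], [0, 16, -14, 0, 0, 0, 0], [0, 22, -14, 0, 0, 0, 0], [0, 28, -14, 0, 0, 0, 0], [0, 34, -14, 0, 0, 0, 0], [0, 36, -14, 0, 0, 0, 0], [0, 36, -14, 0, 0, 0, 0]]]'

```text
time_s: 19.85
position: [0.5686, -0.2916, 0.278]
tcp_rot: [[0.996, 0.086, -0.0], [0.086, -0.996, 0.001], [-0.0, -0.001, -1.0]]
force: [-0.1, -0.1, 0.0]
opening: 0.5
grasp_force: 0.0
```

Run:
```python
from h import *
import cv2
s=bot.read_state();print(s["time_s"],s["position"],s["force"])
a=cv2.resize(bot.capture("scene")[160:270,160:315],None,fx=3.5,fy=3.5,interpolation=cv2.INTER_CUBIC)
cv2.imwrite("pics/s4.png",a)
b=cv2.resize(bot.capture("top")[122:226,175:315],None,fx=5.6,fy=5.6,interpolation=cv2.INTER_CUBIC)
cv2.imwrite("pics/t4.png",b)
```

```text
19.85 [ 0.56861313 -0.29164648  0.27804275] [-1.14187338e-01 -1.12725988e-01  1.43871974e-05]
```

View pics/t4.png

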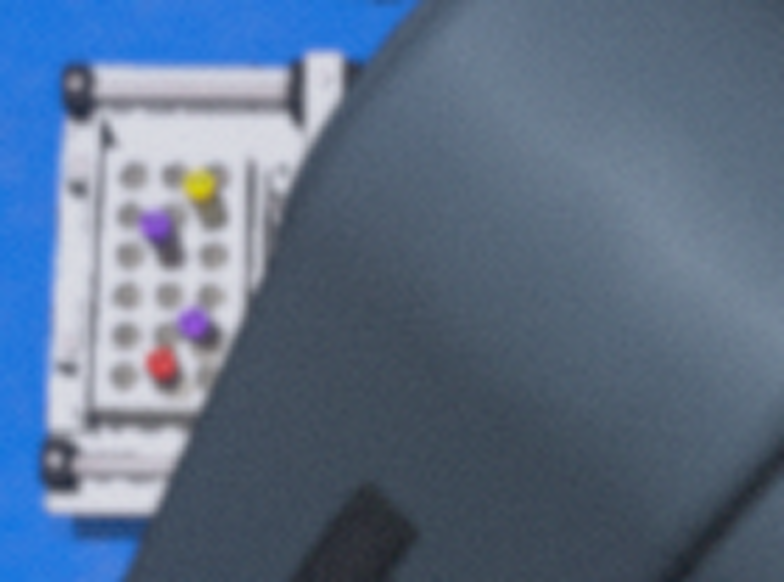

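The rack lies flush with the fence (rack left edge on the fence line, px 90–105), the tubes stand and the pad is against the rack (px ~252). One last check, of the bar.

View pics/s4.png

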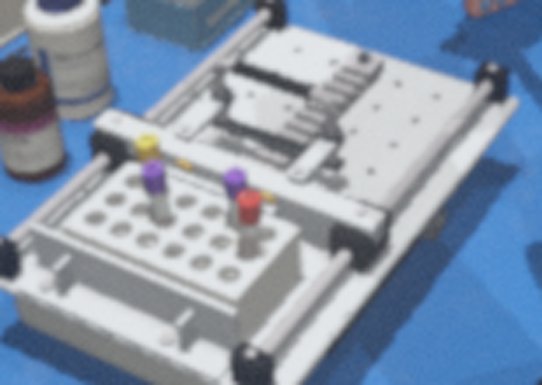

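The bar (about (222,120)–(335,140)) is down and level, the rack is flush and the tubes are upright. Handing in.

```bash
python3 -c "
from rig import bot
print(bot.hand_in())"
```

```text
the job is handed in; nothing more can be done
None
```

The rack is clamped square against the fence, the tooth is fully down in a notch (bar felt to bottom), the pad is pressed in by an estimated 14–15 mm, and all four tubes are standing; handed in at about 20 s, with no verdict returned.

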